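Slide the pepper mill onto its tile

TASK

Push the tall pepper mill with the fingers, low on its body, so that it slides upright along the cement shelf until its foot stands wholly on the square tile set into the shelf, then let go of it and back away. It drops pepper from below when raised or tilted, so do not take it between the fingers, lift, carry or tip it. Leave the salt pot, bowl, tray and spice turntable where they are.

Things in the scene. Friction and masses are not known exactly. Their poses are not given: they have to be found in the camera images.
- mill: tall narrow pepper mill of dark turned wood with a small steel knob on top, standing loose on the shelf; 224 mm tall, about 0.4 kg (0.3 to 0.5 kg). Round about its own z axis: the foot is a cylinder of 60 mm diameter from the shelf up to 58 mm, above it the body narrows to a 36 mm waist at 105 to 125 mm and swells again to 50 mm at 165 mm. Origin: centre of its underside, z up. Pushed at the height of its waist or above it tips over; pushed within the lowest 25 mm it slides.
- rest_tile: square white glazed tile, 104 mm x 104 mm with a thin dark joint round it, set flush into the cement (nothing to climb; the mill slides over its edge). Origin: centre of its face, at shelf height; x and y along its sides, z up. It may be turned either way.
- salt_pot: squat closed salt pot of the same dark wood, 62 mm in diameter and 64 mm tall, loose; to be left alone. Origin: centre of its underside.
- bowl: blue enamel bowl, 160 mm across the rim, 65 mm tall, loose, to the left, far side; to be left alone. Origin: centre of its underside.
- tray: stainless steel tray, 200 mm x 140 mm, 22 mm tall, loose, lying to the left, nearer the robot than the bowl; to be left alone. Origin: centre of its underside.
- turntable_base: fixed foot of the spice turntable, to the right; its disc is 220 mm across and carries four closed tubs up to 100 mm high and a middle post up to 123 mm. Origin: on the turning axis at shelf height.
- turntable (a joint): turn of the spice turntable about its upright axis, rad, counter-clockwise from above positive, 0 at the start; it turns easily and is to be left alone

How it is judged:
At the end, for the whole second after the job is handed in: The mill stands upright (within 0.05 rad), at rest on the shelf, its foot wholly on the tile (its axis within 23 mm of the tile's centre along each of the tile's sides); the salt pot, bowl and tray are within 12 mm of where they were, and the turntable within 0.17 rad (x of mill in the frame of rest_tile between -0.023 and 0.023 m and y of mill in the frame of rest_tile between -0.023 and 0.023 m and angle between mill's own z axis and vertical below 0.05 rad and height (world z) of mill below 0.004 m and linear speed of mill below 0.01 m/s and distance of each of salt_pot, bowl, tray from where it was at the start of the episode below 0.012 m and value of joint turntable between -0.17 and 0.17 rad); the robot touches nothing.
It fails at once if the mill is tipped by more than 0.2 rad (angle between mill's own z axis and vertical above 0.2 rad).
It fails at once if the mill is lifted (its underside more than 8 mm above the shelf) (height (world z) of mill above 0.008 m).
It fails at once if the mill is taken between the fingers (the grasp point within 15 mm of its axis, below its top) (horizontal distance between the grasp point and mill below 0.015 m and height (world z) of the grasp point below 0.215 m).
It fails at once if the mill is pushed by the fingers with the grasp point above 110 mm, not low on its body (contact force between the fingers and mill above 0.5 N and height (world z) of the grasp point above 0.11 m).
It fails at once if the salt pot, bowl, or tray is moved by more than 12 mm, or the turntable turned by more than 0.17 rad (distance of any of salt_pot, bowl, tray from where it was at the start of the episode above 0.012 m or value of joint turntable above 0.17 rad or value of joint turntable below -0.17 rad).
It also fails if it takes over 48 s, if anything falls off the work surface, if the arm or the gripper's body presses on something with over 40 N, if the wrist force passes 120 N, or if a joint passes its speed limit or range.

ROBOT

A 6-joint arm with a two-finger parallel gripper is mounted at the origin on the work surface. World frame = base frame: x ahead of the robot, y to its left, z up, the work surface at z = 0. Lengths are in m, angles in rad, forces in N, time in s.
With the tool pointing down it reaches from about 0.3 to 0.75 m from the base axis. Payload 8.5 kg.
Tool frame: the origin (TCP) lies midway between the tips of the shut fingers; the grasp point (between the pads) lies 19 mm behind it (tcp_to_grasp is the distance from the TCP to the grasp point, in m); z points along the fingers, y is the direction in which the jaws open and shut (so a half turn about z gives the same grasp; the last joint's range is limited). The gripper opens to 88 mm and grips with 3 to 60 N. Pads are 18 mm wide; open, the fingers measure 123 mm over their backs; the gripper's body (75 mm by 187 mm) begins 45 mm behind the grasp point.
Start: joints at [-1.478, 0.381, 1.297, -0, 1.464, -0.215], TCP at [0.167, -0.524, 0.239] pointing down, gripper open.
Joint ranges: [-3.11, 3.11], [-0.89, 2.33], [0.22, 2.48], [-1.42, 4.56], [0.17, 2.85], [-2.88, 2.88]. Speed limits (rad/s): [2.39, 2.39, 3.14, 3.14, 3.14, 3.14].

INTERFACE

Orientations are given as a unit quaternion [w, x, y, z].
In Python, from station import state, camera, sign_off, tcp_to_grasp gives the robot as it stands.
- The arm moves only by the tool apply_moves, never from a script. Its argument "steps" is one flat list of numbers, 6 for each row, row after row: the shift along the tool's x, y, z each as a share of 30 mm, from -1 to 1, then the turn, a rotation vector about the tool's x, y, z each as a share of 0.08 rad, from -1 to 1. A call has exactly 8 rows; each row shifts and turns the commanded pose from where the row before left it, along the tool's axes as they then stand; what a row does not reach is not made up. A row lasts 1/8 s, in which the tool goes at most 62.5 mm and 10.7 degrees, less where a joint would pass 70% of its speed; a pose out of reach is approached as far as the arm can. A call with a number of a shift or a turn outside -1 to 1 is refused whole. A call with a gripper value outside its range is refused whole. "hand" is the closure, from 0 (fully open) to 1 (shut), set as the call begins (left out, the last holds). The fingers move at their own pace and stop on an object; "squeeze" is the grip in N (left out, the last holds). Time passes only in rows, so rows that do not move let the fingers close, or fill a call up. It gives the time, the measured TCP pose, the force and the opening at its end, in the units of the state.
- state(): the state, without advancing time (a new reading comes with each control period).
- camera(name): name is "side" or "top"; returns a dict with "color" (420x560x3 uint8, blue, green, red), "z_map" (420x560 float32, m along the optical axis (not along the pixel's ray), 0 where there is no reading), "fx", "fy", "cx", "cy" (pixels), "world_from_camera" (4x4, takes a point from camera to world coordinates). Camera axes: x right, y down, z forward; pixel columns grow to the right and rows downward; lengths in m; the calibration is good to about 2 mm. A picture is of the moment at which its call begins.
- sign_off(): hands the job in, once; it reports no verdict.
The state is a dict: "time_s": time; "joint_pos": joint angles; "dq": joint speeds; "joint_efforts": joint torques, N m; "position": TCP position; "eef_rot": TCP orientation; "force": force on the tool from outside, world axes, zero at the start; "moment": the same for the moment, N m; "finger_gap": opening from 0.0 (shut) to 1.0 (fully open).
Only numpy, scipy, OpenCV 4.12 (cv2) and the standard library are available. Lean on these libraries where they do the work, as an engineer would, in place of code of your own. Each camera call takes 0.05 s, during which the arm holds its last target.

## Working session

There is one attempt and no reset: what is moved stays moved. The work goes in short steps, Python scripts to look and compute and a tool call to move; the robot and the scene stay as the last step left them, time stands still between calls to the robot, and variables do not carry over. Pictures are saved under pics/ and viewed, and the job is handed in when it is done.

Besides the shell and the picture viewer there is one more tool, called after ">>>" as name(argument=value, ...) on one line, values as JSON. apply_moves: Moves the arm, as the interface text tells. Shift numbers are shares of 30 mm and turn numbers shares of 0.08 rad, none past 1 either way. Its arguments: {"type":"object","properties":{"steps":{"type":"array","items":{"type":"number"}},"hand":{"type":"number"},"squeeze":{"type":"number"}},"required":["steps"]}

```bash
mkdir -p pics; python3 - <<'E'
from station import state,camera,tcp_to_grasp
import cv2,numpy as np,pickle
print(state(),tcp_to_grasp)
for n in("top","side"):
    c=camera(n); cv2.imwrite(f"pics/{n}0.png",c["color"]); pickle.dump(c,open(f"{n}0.pkl","wb"))
    print(n,c["fx"],c["cx"],c["cy"],np.round(c["world_from_camera"],3).tolist())
E
```

```text
{'time_s': 0.0, 'joint_pos': array([-1.47831291e+00,  3.81190259e-01,  1.29829899e+00, -2.52015221e-05,
        1.46357042e+00, -2.15278897e-01]), 'dq': array([ 9.59134352e-07, -9.71333219e-04, -4.82158195e-04, -8.39204293e-04,
        1.22890159e-03,  1.16724805e-03]), 'joint_efforts': array([-2.02777293e-03, -4.37930095e+01, -2.24557292e+01,  7.12519744e-02,
        3.52425047e-02, -1.11897118e-04]), 'position': array([ 0.16658487, -0.52385891,  0.23812795]), 'eef_rot': array([-7.32891991e-04,  9.88183166e-01,  1.53275872e-01,  3.25034917e-05]), 'force': array([-0.76287832,  0.12181701, -0.05710521]), 'moment': array([-0.0182645 , -0.00631029, -0.00519889]), 'finger_gap': 1.0012798473499716} 0.0187
top 422.9402250799597 275.96372576116283 207.1871171307747 [[0.004, -0.994, 0.114, 0.417], [-1.0, -0.005, -0.006, -0.055], [0.006, -0.114, -0.993, 1.369], [0.0, 0.0, 0.0, 1.0]]
side 530.1724956692228 281.68859814458307 211.59554395682267 [[0.847, 0.297, -0.44, 1.274], [0.531, -0.504, 0.681, -1.194], [-0.019, -0.811, -0.585, 0.981], [0.0, 0.0, 0.0, 1.0]]
```

View pics/top0.png

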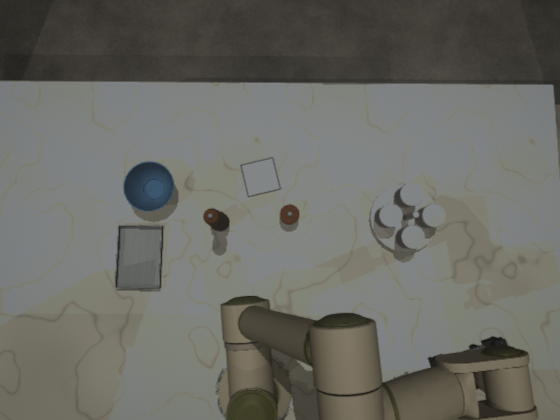

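View pics/side0.png

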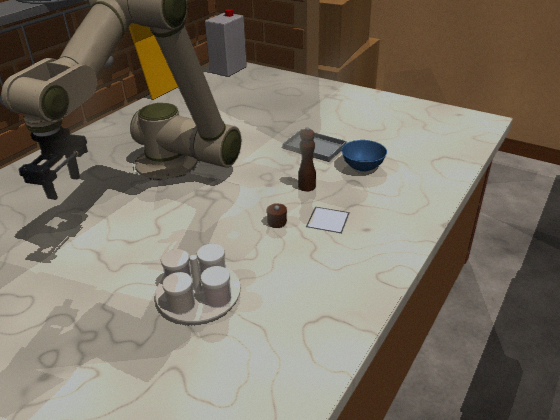

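The top view shows the mill at about (215,218), the tile at (261,177), the salt pot at (289,214), the bowl at (149,186), the tray at (139,258) and the turntable at (405,217). The side view shows the mill at (307,175) and the tile at (328,220). Next I'll measure their positions.

```bash
cat >h.py <<'E'
import numpy as np,cv2
from scipy.optimize import least_squares
def cloud(c):
    z=c["z_map"];v,u=np.indices(z.shape)
    p=np.stack([(u-c["cx"])/c["fx"]*z,(v-c["cy"])/c["fy"]*z,z],-1)
    T=c["world_from_camera"]; w=p@T[:3,:3].T+T[:3,3]; w[z==0]=np.nan
    return w
def pix2plane(c,uv,h=0):
    T=c["world_from_camera"];d=np.array([(uv[0]-c["cx"])/c["fx"],(uv[1]-c["cy"])/c["fy"],1])
    d=T[:3,:3]@d;o=T[:3,3];return (o+d*(h-o[2])/d[2])[:2]
def circ(P,r):
    f=lambda q:np.hypot(P[:,0]-q[0],P[:,1]-q[1])-r
    s=least_squares(f,P.mean(0),loss="soft_l1",f_scale=.002);return s.x,np.abs(s.fun).mean()
def sel(w,c,R,lo,hi):
    m=(w[...,2]>lo)&(w[...,2]<hi)&(np.hypot(w[...,0]-c[0],w[...,1]-c[1])<R);return w[m]
def mill(cs,g):
    for n,c in cs.items():
        w=cloud(c)
        for lo,hi,r in((.008,.055,.030),(.105,.125,.018),(.155,.175,.025),(.2,.24,None)):
            P=sel(w,g,.06,lo,hi)
            if len(P)<8: continue
            print(n,lo,len(P),(np.round(P.mean(0),4) if r is None else circ(P[:,:2],r)))
def tile(c,g):
    g0=cv2.cvtColor(c["color"],cv2.COLOR_BGR2GRAY);return g0
E
python3 - <<'E'
from h import *;import pickle
cs={n:pickle.load(open(n+"0.pkl","rb")) for n in("top","side")}
t=cs["top"];w=cloud(t)
for nm,uv in dict(mill=(211,216),salt=(289,214),bowl=(149,186),tray=(139,258),tt=(405,217)).items(): print(nm,np.round(w[uv[1],uv[0]],3))
for n,c in cs.items():
    P=cloud(c)
    for nm,g,R,h in(("tile",None,0,0),):
        u,v=((261,177) if n=="top" else (328,220))
        gray=cv2.cvtColor(c["color"],cv2.COLOR_BGR2GRAY)
        x0,y0=u-35,v-35
        big=cv2.resize(gray[y0:y0+70,x0:x0+70],None,fx=8,fy=8,interpolation=cv2.INTER_CUBIC)
        cv2.imwrite(f"pics/tile_{n}.png",big)
    print(n,"floor z",np.nanmedian(P[v-5:v+5,u-5:u+5,2]))
mill(cs,w[216,211,:2])
E
```

```text
mill [0.523 0.115 0.222]
salt [ 0.545 -0.103  0.065]
bowl [0.641 0.352 0.003]
tray [0.408 0.375 0.003]
tt [ 0.538 -0.462  0.067]
top floor z 0.0009118440559366947
side floor z -0.0009249480468276339
top 0.008 43 (array([0.52447491, 0.12034596]), np.float64(0.0015208631272077833))
top 0.155 40 (array([0.52601361, 0.12186211]), np.float64(0.0011940148318842156))
top 0.2 199 [0.524  0.1186 0.2102]
side 0.008 215 (array([0.52856992, 0.11760922]), np.float64(0.0023580345819840865))
side 0.105 58 (array([0.52918968, 0.11737007]), np.float64(0.0021415240543223666))
side 0.155 100 (array([0.52677434, 0.11905459]), np.float64(0.0031581113313884977))
side 0.2 89 [0.5325 0.1098 0.208 ]
```

```bash
python3 - <<'E'
import cv2,numpy as np
a=cv2.imread("pics/tile_top.png");b=cv2.imread("pics/tile_side.png")
cv2.imwrite("pics/tiles.png",cv2.resize(np.hstack([a,b]),(800,400)))
E
```

```text
(no output)
```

View pics/tiles.png

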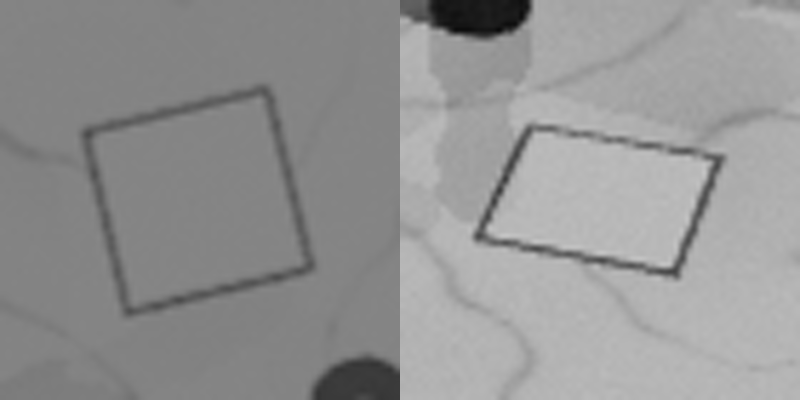

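The enlarged tile outlines show corners at about (86,131), (268,89), (313,268), (128,313) in the top crop, and (531,126), (721,157), (677,273), (480,238) in the side crop.

```bash
python3 - <<'E'
from h import *;import pickle
K={"top":((261,177),[(86,131),(268,89),(313,268),(128,313)]),"side":((328,220),[(131,126),(321,157),(277,273),(80,238)])}
for n,(o,cor) in K.items():
    c=pickle.load(open(n+"0.pkl","rb"))
    Q=np.array([pix2plane(c,(x/5.714-.5+o[0]-35,y/5.714-.5+o[1]-35)) for x,y in cor])
    e=np.roll(Q,-1,0)-Q
    print(n,np.round(Q,3).tolist(),"c",Q.mean(0),np.hypot(*e.T),np.degrees(np.arctan2(e[:,1],e[:,0]))%90)
    w=cloud(c)
    for nm,g,R,lo,hi,r in(("salt",(.54,-.1),.05,.01,.07,.031),):
        P=sel(w,g,R,lo,hi);print(nm,circ(P[:,:2],r))
    for nm,g,R,lo,hi in(("bowl",(.64,.35),.13,.05,.08),("tray",(.41,.37),.16,.012,.03)):
        P=sel(w,g,R,lo,hi);print(nm,P.min(0),P.max(0))
E
```

```text
top [[0.715, 0.055], [0.74, -0.05], [0.636, -0.076], [0.609, 0.029]] c [ 0.67506938 -0.01052109] [0.10779052 0.10777653 0.10894907 0.10879978] [13.58933297 14.1542986  14.13019902 13.5414186 ]
salt (array([ 0.54976901, -0.09851303]), np.float64(0.010274819352444212))
bowl [0.55182283 0.25795585 0.0500466 ] [0.70780892 0.41618293 0.07267166]
tray [0.31102563 0.30152188 0.01200798] [0.51228794 0.44559861 0.02899663]
side [[0.614, 0.027], [0.719, 0.054], [0.745, -0.051], [0.641, -0.077]] c [ 0.6796968  -0.01192305] [0.10790294 0.10811482 0.10696903 0.1074459 ] [14.59782039 14.00260013 14.24256042 14.49801222]
salt (array([ 0.54985493, -0.10341591]), np.float64(0.005938814252129285))
bowl [0.55461658 0.24962777 0.05005012] [0.71357608 0.41710226 0.06897513]
tray [0.30994376 0.29101108 0.0120056 ] [0.56916262 0.44892371 0.02988354]
```

>>> apply_moves(steps=[0.69, -0.79, 0, 0, 0, 0, 0.69, -0.79, 0, 0, 0, 0, 0.69, -0.79, 0, 0, 0, 0, 0.69, -0.79, 0, 0, 0, 0, 0.69, -0.79, 0, 0, 0, 0, 0.69, -0.79, 0, 0, 0, 0, 0.69, -0.79, 0, 0, 0, 0, 0.69, -0.79, 0, 0, 0, 0], hand=0.55)

```text
time_s: 1.1
position: [0.2672, -0.2922, 0.2386]
eef_rot: [-0.0, 0.988, 0.153, -0.0]
force: [0.7, -0.3, 0.1]
finger_gap: 0.448
```

>>> apply_moves(steps=[0.69, -0.79, 0, 0, 0, 0, 0.69, -0.79, 0, 0, 0, 0, 0.69, -0.79, 0, 0, 0, 0, 0.69, -0.79, 0, 0, 0, 0, 0.69, -0.79, 0, 0, 0, 0, 0.69, -0.79, 0, 0, 0, 0, 0.69, -0.79, 0, 0, 0, 0, 0.69, -0.79, 0, 0, 0, 0])

```text
time_s: 2.1
position: [0.3675, -0.0613, 0.2386]
eef_rot: [-0.0, 0.988, 0.153, -0.0]
force: [-0.3, -0.1, -0.5]
finger_gap: 0.449
```

>>> apply_moves(steps=[0.69, -0.79, 0, 0, 0, 0, 0.69, -0.79, 0, 0, 0, 0, 0.69, -0.79, 0, 0, 0, 0, 0.69, -0.79, 0, 0, 0, 0, 0.69, -0.79, 0, 0, 0, 0, 0.69, -0.79, 0, 0, 0, 0, 0.69, -0.79, 0, 0, 0, 0, 0.69, -0.79, 0, 0, 0, 0])

```text
time_s: 3.1
position: [0.4679, 0.1695, 0.2385]
eef_rot: [-0.0, 0.988, 0.153, -0.0]
force: [-0.8, -0.3, 1.0]
finger_gap: 0.447
```

>>> apply_moves(steps=[0, 0, 0, 0, 0, -1, 0, 0, 0, 0, 0, -1, 0, 0, 0, 0, 0, -1, 0, 0, 0, 0, 0, -1, 0, 0, 0, 0, 0, -1, 0, 0, 0, 0, 0, -1, 0, 0, 0, 0, 0, -1, 0, 0, 0, 0, 0, -1])

```text
time_s: 4.1
position: [0.4676, 0.1684, 0.2385]
eef_rot: [-0.0, 0.889, 0.458, -0.0]
force: [0.4, 0.0, -0.2]
finger_gap: 0.447
```

>>> apply_moves(steps=[0, 0, 0, 0, 0, -1, 0, 0, 0, 0, 0, -1, 0, 0, 0, 0, 0, -1, 0, 0, 0, 0, 0, -1, 0, 0, 0, 0, 0, -1, 0, 0, 0, 0, 0, -1, 0, 0, 0, 0, 0, -1, 0, 0, 0, 0, 0, -1])

```text
time_s: 5.1
position: [0.4676, 0.1684, 0.2384]
eef_rot: [-0.0, 0.7, 0.714, -0.0]
force: [0.6, -0.4, -0.1]
finger_gap: 0.448
```

>>> apply_moves(steps=[0, 0, 0, 0, 0, -1, 0, 0, 0, 0, 0, -1, 0, 0, 0, 0, 0, -1, 0, 0, 0, 0, 0, -1, 0, 0, 0, 0, 0, -1, 0, 0, 0, 0, 0, -1, 0, 0, 0, 0, 0, -1, 0, 0, 0, 0, 0, -1])

```text
time_s: 6.1
position: [0.4676, 0.1684, 0.2384]
eef_rot: [-0.0, 0.44, 0.898, -0.0]
force: [0.3, 0.6, 0.5]
finger_gap: 0.453
```

>>> apply_moves(steps=[0, 0, 0, 0, 0, -0.85, 0, 0, 0, 0, 0, -0.85, 0, 0, 0, 0, 0, -0.8, 0, 0, 0, 0, -1, 0, 0, 0, 0, 0, -1, 0, 0, 0, 0, 0, -1, 0, 0, 0, 0, 0, -1, 0, 0, 0, 0, 0, -1, 0])

```text
time_s: 7.1
position: [0.4676, 0.1685, 0.2386]
eef_rot: [0.187, 0.342, 0.918, -0.07]
force: [0.3, -1.3, -0.2]
finger_gap: 0.444
```

>>> apply_moves(steps=[0, 0, 0, 0, -1, 0, 0, 0, 0, 0, -1, 0, 0, 0, 0, 0, -1, 0, 0, 0, 0, 0, -1, 0, 0, 0, 0, 0, -0.8, 0, 0, 0, 0, 0, 0, 0, 0, 0, 0, 0, 0, 0, 0, 0, 0, 0, 0, 0])

```text
time_s: 8.1
position: [0.468, 0.1682, 0.239]
eef_rot: [0.358, 0.323, 0.866, -0.133]
force: [-0.3, 0.3, -0.6]
finger_gap: 0.447
```

```bash
cat >look.py <<'E'
import sys,pickle
from h import *
from station import state,camera
from scipy.spatial.transform import Rotation as R
k=sys.argv[1];g=(float(sys.argv[2]),float(sys.argv[3]))
cs={n:camera(n) for n in("top","side")}
s=state();q=s["eef_rot"];M=R.from_quat([q[1],q[2],q[3],q[0]]).as_matrix()
print(s["time_s"],s["position"],"\n",M.round(3),s["joint_pos"].round(2),s["force"].round(1))
a=cs["side"]["color"][60:300,180:460];b=cs["top"]["color"][120:320,100:380]
cv2.imwrite(f"pics/{k}.png",np.hstack([cv2.resize(a,(400,343)),cv2.resize(b,(400,286))] if 0 else [cv2.resize(a,(400,340)),cv2.resize(b,(400,340))]))
mill(cs,g)
E
python3 look.py a1 .526 .119
```

```text
8.2 [0.46793882 0.16823545 0.238976  ] 
 [[-0.535  0.655  0.534]
 [ 0.464  0.756 -0.462]
 [-0.706  0.    -0.708]] [ 0.43  0.26  1.71 -0.88  0.99  0.01] [ 0.3 -0.9 -0.4]
top 0.008 40 (array([0.52511118, 0.12016603]), np.float64(0.0022400908119659044))
top 0.155 43 (array([0.52622539, 0.12186601]), np.float64(0.0011861972586050575))
top 0.2 199 [0.5238 0.1185 0.2103]
side 0.008 216 (array([0.52844652, 0.11803133]), np.float64(0.002286956297315036))
side 0.105 61 (array([0.52845512, 0.11818268]), np.float64(0.0022588724392027908))
side 0.155 103 (array([0.52772557, 0.12052983]), np.float64(0.0033414206498813066))
side 0.2 92 [0.5332 0.1094 0.2081]
```

View pics/a1.png

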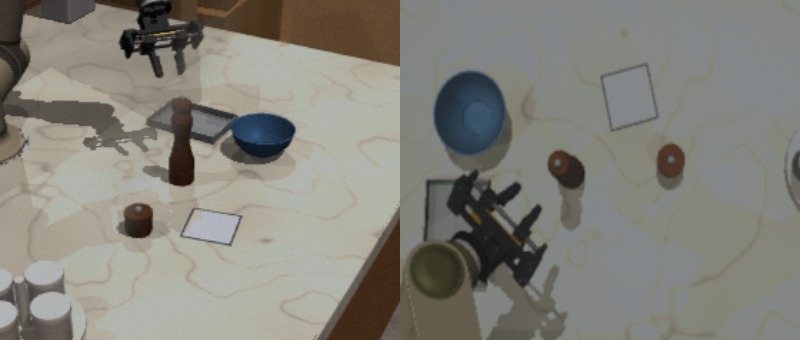

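The left half shows the mill at (180,140), the fingers behind it and above, and the tray and bowl undisturbed. I'll nudge forward a little and lower in two stages.

>>> apply_moves(steps=[-0.28, 0, 0.28, 0, 0, 0, 0.6, 0, 0.6, 0, 0, 0, 0.6, 0, 0.6, 0, 0, 0, 0.6, 0, 0.6, 0, 0, 0, 0.6, 0, 0.6, 0, 0, 0, 0.6, 0, 0.6, 0, 0, 0, 0.6, 0, 0.6, 0, 0, 0, 0.6, 0, 0.6, 0, 0, 0])

```text
time_s: 9.2
position: [0.4772, 0.1604, 0.0597]
eef_rot: [0.358, 0.323, 0.866, -0.133]
force: [1.0, -1.2, 0.5]
finger_gap: 0.447
```

```bash
python3 look.py a2 .526 .119
```

```text
9.3 [0.47638462 0.16009769 0.05855023] 
 [[-0.538  0.655  0.531]
 [ 0.463  0.755 -0.463]
 [-0.705 -0.003 -0.71 ]] [ 0.41  0.58  1.91 -1.29  0.72  0.6 ] [ 0.5 -0.7 -0.2]
top 0.008 36 (array([0.52457959, 0.12037194]), np.float64(0.0017739682740800919))
top 0.155 36 (array([0.52601597, 0.12169507]), np.float64(0.0011275006635610607))
top 0.2 206 [0.5239 0.1181 0.2099]
side 0.008 224 (array([0.52875558, 0.11742764]), np.float64(0.0024092593867404174))
side 0.105 58 (array([0.5282033 , 0.11690657]), np.float64(0.002060057804832705))
side 0.155 99 (array([0.52712099, 0.11973516]), np.float64(0.0032655641888032438))
side 0.2 87 [0.5328 0.1103 0.2082]
```

View pics/a2.png

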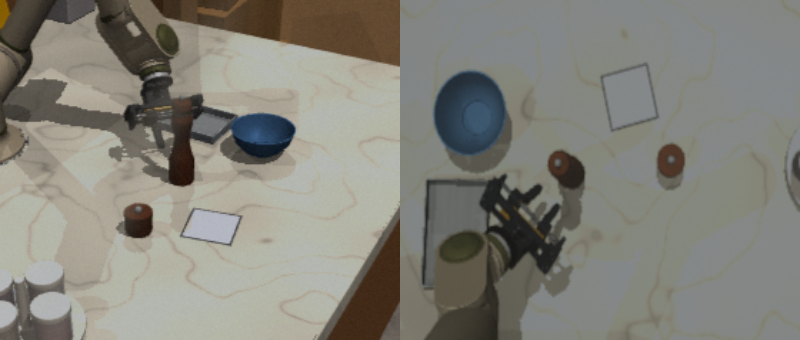

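q4 is close to its limit (-1.42), so I'll reduce the tilt to about 35° before lowering.

>>> apply_moves(steps=[0, 0, 0, 0, 0.75, 0, 0, 0, 0, 0, 0.75, 0, 0, 0, 0, 0, 0.7, 0, 0.17, 0, 0.25, 0, 0, 0, 0.17, 0, 0.25, 0, 0, 0, 0.17, 0, 0.25, 0, 0, 0, 0, 0, 0, 0, 0, 0, 0, 0, 0, 0, 0, 0])

```text
time_s: 10.3
position: [0.4767, 0.1607, 0.0332]
eef_rot: [0.28, 0.333, 0.894, -0.105]
force: [-0.5, -0.3, 0.5]
finger_gap: 0.452
```

```bash
python3 look.py a3 .526 .119 | head -5
```

```text
10.4 [0.47683662 0.16073895 0.03350379] 
 [[-0.62   0.655  0.432]
 [ 0.537  0.756 -0.374]
 [-0.571  0.    -0.821]] [ 0.34  0.58  1.89 -1.05  0.61  0.35] [ 0.3 -0.4  0.3]
top 0.008 38 (array([0.52457947, 0.12022817]), np.float64(0.0012196441268145619))
```

>>> apply_moves(steps=[0.13, 0, 0.18, 0, 0, 0, 0.13, 0, 0.18, 0, 0, 0, 0.12, 0, 0.18, 0, 0, 0, -0.137, 0, 0.095, 0, 0, 0, -0.137, 0, 0.095, 0, 0, 0, -0.137, 0, 0.095, 0, 0, 0, -0.137, 0, 0.095, 0, 0, 0, -0.137, 0, 0.095, 0, 0, 0])

```text
time_s: 11.4
position: [0.4959, 0.1441, 0.0137]
eef_rot: [0.281, 0.333, 0.894, -0.105]
force: [0.3, -0.9, 0.1]
finger_gap: 0.45
```

```bash
python3 look.py a4 .526 .119
```

```text
11.5 [0.49598629 0.14399014 0.01365931] 
 [[-0.62   0.655  0.432]
 [ 0.538  0.756 -0.374]
 [-0.571  0.    -0.821]] [ 0.29  0.63  1.88 -1.12  0.56  0.39] [-0.3 -0.1  0.3]
top 0.008 108 (array([0.50600934, 0.13461631]), np.float64(0.007517976949515359))
top 0.155 41 (array([0.52634946, 0.12213446]), np.float64(0.00108701607659348))
top 0.2 203 [0.5235 0.1185 0.21  ]
side 0.008 270 (array([0.52572773, 0.11767131]), np.float64(0.006394783727660896))
side 0.105 63 (array([0.52895822, 0.11867302]), np.float64(0.0023954660436428174))
side 0.155 98 (array([0.52811244, 0.11988924]), np.float64(0.003251426953875969))
side 0.2 91 [0.5335 0.1086 0.2085]
```

View pics/a4.png

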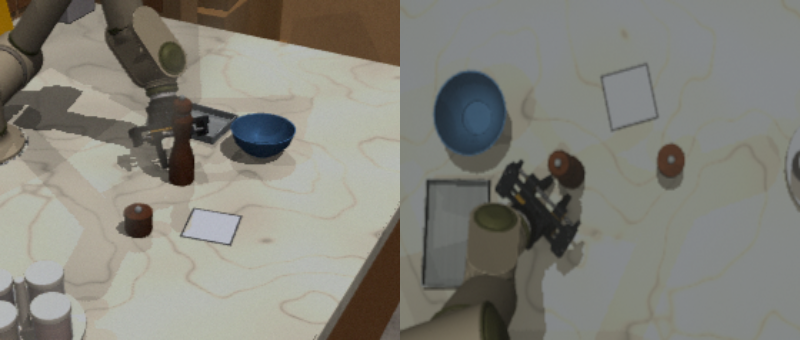

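The fingers now stand about 10 mm behind the mill's foot, square to the push line, and nothing has moved. I'll begin with a slow push.

>>> apply_moves(steps=[-0.137, 0, 0.095, 0, 0, 0, -0.137, 0, 0.095, 0, 0, 0, -0.137, 0, 0.095, 0, 0, 0, -0.137, 0, 0.095, 0, 0, 0, -0.137, 0, 0.095, 0, 0, 0, -0.137, 0, 0.095, 0, 0, 0, -0.137, 0, 0.095, 0, 0, 0, -0.137, 0, 0.095, 0, 0, 0])

```text
time_s: 12.5
position: [0.5261, 0.1179, 0.0136]
eef_rot: [0.28, 0.333, 0.894, -0.105]
force: [-1.7, 0.8, 1.0]
finger_gap: 0.448
```

```bash
python3 look.py a5 .55 .1
```

```text
12.6 [0.52628298 0.11774227 0.01368779] 
 [[-0.62   0.655  0.432]
 [ 0.538  0.756 -0.374]
 [-0.571  0.    -0.821]] [ 0.21  0.64  1.84 -1.11  0.54  0.31] [ 0.3  0.2 -0.1]
top 0.008 115 (array([0.53407337, 0.11161949]), np.float64(0.0069612483865142995))
top 0.155 44 (array([0.54835931, 0.10354128]), np.float64(0.0011831347320126378))
top 0.2 196 [0.5458 0.1001 0.2103]
side 0.008 284 (array([0.5473015 , 0.09778406]), np.float64(0.005135350550146406))
side 0.105 62 (array([0.55141696, 0.09767789]), np.float64(0.0024778782853585027))
side 0.155 100 (array([0.55009885, 0.10137478]), np.float64(0.0031438101483342628))
side 0.2 96 [0.5552 0.0906 0.2076]
```

View pics/a5.png

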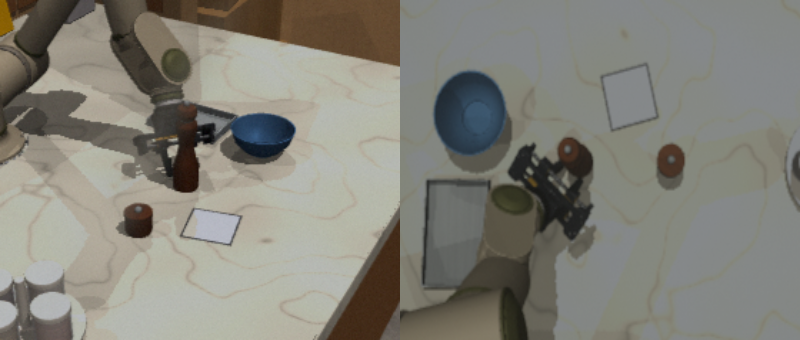

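The mill slid about 29 mm straight along the push line and stayed upright. I'll continue.

>>> apply_moves(steps=[-0.192, 0, 0.133, 0, 0, 0, -0.192, 0, 0.133, 0, 0, 0, -0.192, 0, 0.133, 0, 0, 0, -0.192, 0, 0.133, 0, 0, 0, -0.192, 0, 0.133, 0, 0, 0, -0.192, 0, 0.133, 0, 0, 0, -0.192, 0, 0.133, 0, 0, 0, -0.192, 0, 0.133, 0, 0, 0])

```text
time_s: 13.6
position: [0.5685, 0.0811, 0.0137]
eef_rot: [0.28, 0.333, 0.894, -0.105]
force: [-1.8, 0.7, -0.0]
finger_gap: 0.451
```

>>> apply_moves(steps=[-0.192, 0, 0.133, 0, 0, 0, -0.192, 0, 0.133, 0, 0, 0, -0.192, 0, 0.133, 0, 0, 0, -0.192, 0, 0.133, 0, 0, 0, -0.192, 0, 0.133, 0, 0, 0, -0.192, 0, 0.133, 0, 0, 0, -0.192, 0, 0.133, 0, 0, 0, -0.192, 0, 0.133, 0, 0, 0])

```text
time_s: 14.6
position: [0.6109, 0.0444, 0.0139]
eef_rot: [0.28, 0.333, 0.894, -0.105]
force: [-0.5, 0.2, -0.7]
finger_gap: 0.451
```

```bash
python3 look.py a6 .634 .026
```

```text
14.7 [0.61122521 0.04415797 0.01403403] 
 [[-0.62   0.655  0.432]
 [ 0.538  0.755 -0.374]
 [-0.572  0.    -0.82 ]] [ 0.04  0.69  1.69 -0.98  0.49  0.01] [-0.2  0.9 -0.4]
top 0.008 104 (array([0.62262412, 0.03765148]), np.float64(0.005684964476753327))
top 0.155 45 (array([0.63393287, 0.02906563]), np.float64(0.0012074021070365554))
top 0.2 192 [0.6296 0.0272 0.2106]
side 0.008 308 (array([0.63281465, 0.02483483]), np.float64(0.005399781923992182))
side 0.105 62 (array([0.63517261, 0.024856  ]), np.float64(0.0022707763648007213))
side 0.155 110 (array([0.63573846, 0.0272825 ]), np.float64(0.002737922425579086))
side 0.2 102 [0.6404 0.0161 0.2083]
```

View pics/a6.png

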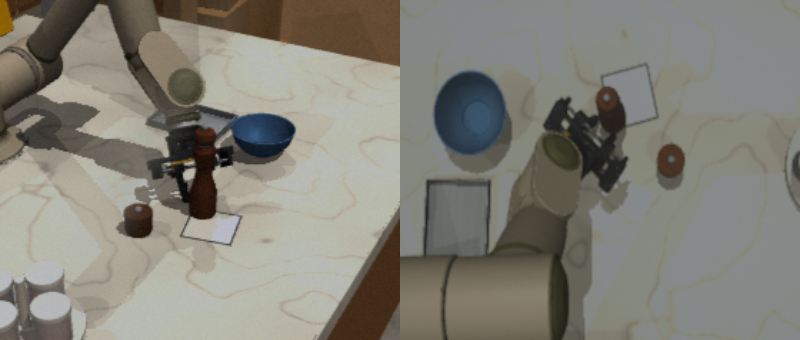

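Mill at about (0.634, 0.027), with roughly 57 mm left. The tilt estimate is unchanged, and the foot is crossing the tile's corner edge at (205,215) in the side view.

>>> apply_moves(steps=[-0.219, 0, 0.152, 0, 0, 0, -0.219, 0, 0.152, 0, 0, 0, -0.219, 0, 0.152, 0, 0, 0, -0.219, 0, 0.152, 0, 0, 0, -0.219, 0, 0.152, 0, 0, 0, -0.192, 0, 0.133, 0, 0, 0, -0.137, 0, 0.095, 0, 0, 0, -0.11, 0, 0.076, 0, 0, 0])

```text
time_s: 15.7
position: [0.6531, 0.0079, 0.0139]
eef_rot: [0.28, 0.333, 0.894, -0.105]
force: [-1.5, 1.9, -0.2]
finger_gap: 0.446
```

```bash
python3 look.py a7 .677 -.011
```

```text
15.8 [0.65318953 0.00778848 0.01400332] 
 [[-0.62   0.655  0.432]
 [ 0.538  0.756 -0.374]
 [-0.571  0.    -0.821]] [-0.03  0.72  1.6  -0.88  0.49 -0.17] [ 0.   0.6 -0.5]
top 0.008 103 (array([ 6.68000311e-01, -5.10262805e-04]), np.float64(0.005858279227912394))
top 0.105 10 (array([ 0.67349575, -0.008418  ]), np.float64(0.0003729137275010258))
top 0.155 44 (array([ 0.67554336, -0.00792613]), np.float64(0.0011221313427697375))
top 0.2 188 [ 0.6713 -0.0088  0.2102]
side 0.008 318 (array([ 0.67492626, -0.01169731]), np.float64(0.004953862777719087))
side 0.105 68 (array([ 0.67711763, -0.01006419]), np.float64(0.0023967694932097595))
side 0.155 120 (array([ 0.67644724, -0.00919761]), np.float64(0.002955595842585268))
side 0.2 110 [ 0.6817 -0.0194  0.2083]
```

View pics/a7.png

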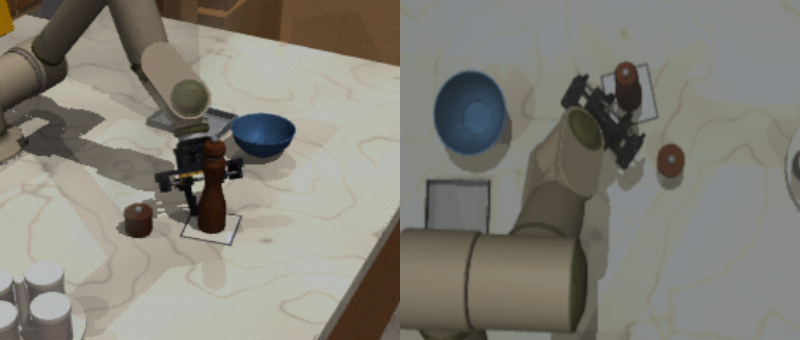

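The mill stands on the tile, within about 3 mm of its centre. I'll back straight off along the push line, then up.

>>> apply_moves(steps=[0.137, 0, -0.095, 0, 0, 0, 0.274, 0, -0.19, 0, 0, 0, 0.274, 0, -0.19, 0, 0, 0, 0.274, 0, -0.19, 0, 0, 0, 0.274, 0, -0.19, 0, 0, 0, 0.274, 0, -0.19, 0, 0, 0, 0.274, 0, -0.19, 0, 0, 0, 0.274, 0, -0.19, 0, 0, 0])

```text
time_s: 16.8
position: [0.5957, 0.0576, 0.0139]
eef_rot: [0.28, 0.333, 0.894, -0.105]
force: [-0.9, -0.7, 0.5]
finger_gap: 0.453
```

>>> apply_moves(steps=[0, 0, -0.5, 0, 0, 0, 0, 0, -0.5, 0, 0, 0, 0, 0, -0.5, 0, 0, 0, 0, 0, -0.5, 0, 0, 0, 0, 0, -0.5, 0, 0, 0, 0, 0, -0.5, 0, 0, 0, 0, 0, 0, 0, 0, 0, 0, 0, 0, 0, 0, 0])

```text
time_s: 17.8
position: [0.5574, 0.0908, 0.0875]
eef_rot: [0.28, 0.333, 0.894, -0.105]
force: [-0.1, -0.6, -0.9]
finger_gap: 0.452
```

```bash
python3 look.py a8 .677 -.011; python3 - <<'E'
from h import *;import pickle
from station import camera
for n in("top","side"):
    a=pickle.load(open(n+"0.pkl","rb"))
    b=camera(n);pickle.dump(b,open(n+"1.pkl","wb"))
    wa,wb=cloud(a),cloud(b)
    for nm,g,R,lo,hi in(("salt",(.55,-.1),.06,.045,.075),("bowl",(.635,.337),.12,.05,.08),("tray",(.41,.372),.15,.012,.03),("tt",(.54,-.45),.14,.03,.11)):
        print(n,nm,np.round((sel(wb,g,R,lo,hi).mean(0)-sel(wa,g,R,lo,hi).mean(0))*1000,1))
E
```

```text
17.9 [0.55732698 0.09063316 0.08722015] 
 [[-0.621  0.655  0.431]
 [ 0.538  0.756 -0.374]
 [-0.571 -0.001 -0.821]] [ 0.14  0.52  1.74 -0.83  0.62 -0.08] [-0.5 -0.1 -0.4]
top 0.008 47 (array([ 0.673998  , -0.00890914]), np.float64(0.0019658625343097536))
top 0.105 10 (array([ 0.67344057, -0.00872113]), np.float64(0.0003228199158258279))
top 0.155 46 (array([ 0.67613027, -0.00821872]), np.float64(0.0011758731373713173))
top 0.2 189 [ 0.6711 -0.0088  0.2101]
side 0.008 247 (array([ 0.67735543, -0.01075448]), np.float64(0.0019159311243577071))
side 0.105 65 (array([ 0.67815543, -0.01086159]), np.float64(0.0017576968836570787))
side 0.155 119 (array([ 0.67623776, -0.0089184 ]), np.float64(0.002821332724933906))
side 0.2 110 [ 0.6815 -0.019   0.2083]
top salt [-0.1  0.1  0.1]
top bowl [-0.2  0.5  0.4]
top tray [12.8 31.2 -0.2]
top tt [-0.   0.2 -0.3]
side salt [-0.  -0.1 -0.4]
side bowl [-0.8  0.1 -0. ]
side tray [31.3 -3.9  0.4]
side tt [ 0.  -0.1 -0.2]
```

View pics/a8.png

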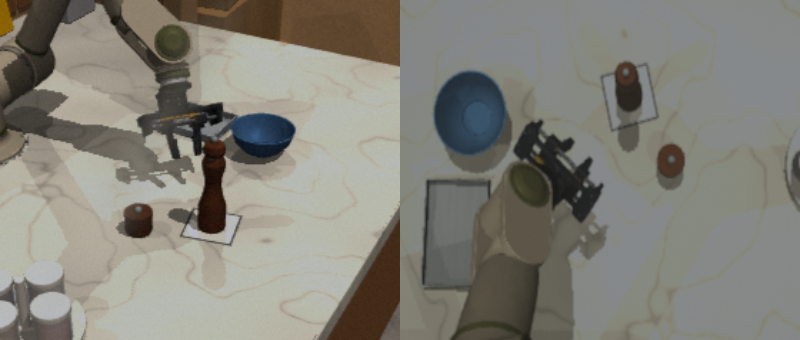

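The picture shows the mill standing on the tile ((628,90) right, (212,205) left) and the hand clear of it. The tray figures disagree (13–31 mm), which may be because the arm covers part of the tray. I'll check using only unoccluded pixels.

```bash
python3 - <<'E'
import pickle,cv2,numpy as np
a,b=[pickle.load(open(f"top{i}.pkl","rb"))["color"].astype(np.float32) for i in(0,1)]
# tray's left part, top edge and left edge, unoccluded
A,B=[cv2.cvtColor(x,cv2.COLOR_BGR2GRAY)[218:300,108:150] for x in(a,b)]
print(cv2.phaseCorrelate(A.astype(np.float64),B.astype(np.float64)))
d=np.abs(A-B);print(d.mean(),d.max())
cv2.imwrite("pics/tray.png",cv2.resize(np.hstack([A,B,d*3]),None,fx=5,fy=5))
E
```

```text
((0.5162647726273661, 0.003569329678299482), 0.9451926844343197)
3.463029 60.69001[ WARN:0@0.060] global loadsave.cpp:1063 imwrite_ Unsupported depth image for selected encoder is fallbacked to CV_8U.
```

View pics/tray.png

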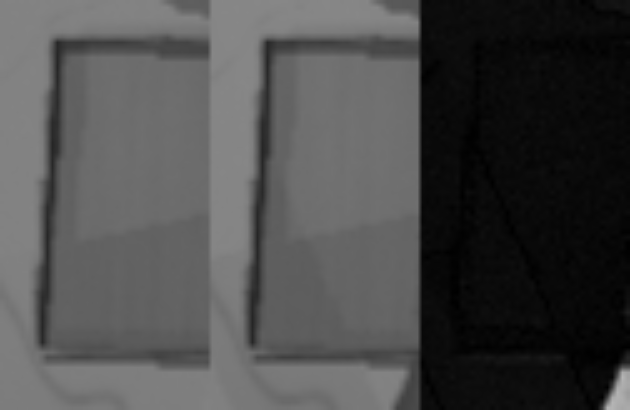

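The tray's edges are at the same pixels before and after; the only differences are shadow and the arm itself. The tray hasn't moved, so I'm handing in.

```bash
python3 -c "
from station import sign_off;print(sign_off())"
```

```text
the job is handed in; nothing more can be done
None
```

I pushed the mill about 200 mm along the shelf with half-open fingers, tilted about 35° and touching its foot about 18 mm up. It now stands upright on the tile, the fingers have backed off and up, and the job was handed in at about 18 s of the 48 s allowed.

**Last checks:**
- **Mill:** its axis measured at about (0.674 to 0.678, -0.009 to -0.011) m. The tile's centre is at about (0.677, -0.011) m, so it is within roughly 4 mm, against the 23 mm allowed.
- **Upright:** foot, waist and upper body line up to within the measurement noise, and the wrist force showed no contact.
- **Salt pot, bowl and turntable:** any shift in the depth data was under 1 mm. For the turntable this compares average position only, so I did not measure its turn directly; the arm stayed well away from it.
- **Tray:** this check disagreed at first, showing a 13–31 mm shift, because the arm was hiding part of the tray. Its visible edges sit in the same place in the before and after top pictures, so I take it as unmoved. An automatic image alignment gave about half a pixel (1–2 mm), probably from shadow and the arm in view.

**Joint limit:** the fourth joint came near its limit (-1.29 against -1.42) at a 45° tilt, so I reduced the tilt before lowering.

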